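Load a tile printing station from a flush stack of raw tiles

TASK

Load the tile printing station: draw the top clay tile off the stack in the feed tray, sliding it out through the tray's open front onto the grey base of the station, while the three tiles below stay in place. Push it gently home so that it lies flat and square with two of its edges touching the two brass register strips, and let go of it. The raw tiles are brittle: never press on one with more than 25 N; and leave the ink jar and the white pot standing where they are.

Things in the scene. Friction and masses are not known exactly. Their poses are not given: they have to be found in the camera images.
- station: The fixed printing station. Flat grey base board, top 33 mm above the table, x -115 to +115 mm, y -100 to +170. Origin at table level, straight below the centre of a tile that is home (its origin then at x 0, y 0, z 33, sides parallel to the station's axes). The tray stands at its -y side, so the tile must travel about 187 to 201 mm along station +y and 8 to 20 mm along +x.
- end_strip (a point): Middle of the face of the brass end strip on the station's base: this face looks to station -y and runs along x, from x -75 to +65 mm, at y +75. The strip is 6 mm high (33 to 39 mm above the table) and 14 mm wide. Same axes as the station.
- side_strip (a point): Middle of the face of the brass side strip on the station's base: this face looks to station -x and runs along y, from y -25 to +65 mm, at x +75. The strip is 6 mm high (33 to 39 mm above the table) and 14 mm wide. Same axes as the station.
- hinge_rail (a point): Top middle of the aluminium hinge rail on the base, 43 mm above the table, at station y +150. The screen frame, 230 mm wide, is fixed thrown open: it leans away from here to y +350 mm and up to 260 mm high. Nothing to do there. Same axes as the station.
- tray: The fixed plywood feed tray, 171 mm (x) by 162 mm (y); origin at table level under its middle; 6 mm floor; 8 mm walls at -x, +x and -y, up to 50 mm high (4 mm over the top tile); open at +y. That front stands 12 to 24 mm from the station's base, in line with the station within 2 degrees. The tiles have 1 to 5 mm of play and a flush front, so their edges cannot be gripped.
- tile_1: Top tile of four: raw clay, 150 x 150 x 10 mm, 0.36 to 0.5 kg; breaks over 25 N, so touch it slowly. Origin: centre of its underside, 36 mm above the table on the stack, 33 on the base. Friction on tile or base 0.35, of fingertips 0.6: shut fingertips pressed on its face with 10 to 15 N drag it; under 7 N they slip. On the base 1 to 2 N at an edge slides it. No pose while touched.
- tile_2: The second tile of the stack, same kind as tile_1: 150 x 150 x 10 mm, 0.42 kg; origin at the centre of its underside, 26 mm above the table. It must stay where it lies.
- tile_3: The third tile of the stack, same kind as tile_1: 150 x 150 x 10 mm, 0.42 kg; origin at the centre of its underside, 16 mm above the table. It must stay where it lies.
- tile_4: The lowest tile of the stack, same kind as tile_1: 150 x 150 x 10 mm, 0.42 kg; origin at the centre of its underside, 6 mm above the table. It must stay where it lies.
- ink_jar: A closed dark green jar with a white lid, 68 mm across, 75 mm high, standing on the table on the +x side of the station; origin at the centre of its foot. Leave it alone.
- slip_pot: An open white plastic pot, empty, 80 mm across at the rim, 65 mm high, standing on the table on the +x side of the tray; origin at the centre of its foot. Leave it alone.

How it is judged (in metres and radians):
On the way:
1. the top tile is drawn off the stack onto the station's base, with the three tiles below still in place (y of tile_1 in the frame of station above -0.025 m and distance of each of tile_2, tile_3, tile_4 from where it was at the start of the episode below 0.005 m), for 0.1 s.
At the end, for the whole second after the job is handed in: tile_1 lies flat and at rest on the station's base, square to it within 1.4 degrees, with its edges at both brass strips within 2 mm; the three lower tiles lie within 5 mm of where they were, and the ink jar and the white pot within 15 mm (x of tile_1 in the frame of station between -0.002 and 0.002 m and y of tile_1 in the frame of station between -0.002 and 0.002 m and z of tile_1 in the frame of station between 0.031 and 0.035 m and angle between tile_1's own z axis and vertical below 0.02 rad and (angle between the x axis of tile_1 and the x axis of station, either way round below 0.025 rad or angle between the x axis of tile_1 and the y axis of station, either way round below 0.025 rad) and linear speed of tile_1 below 0.005 m/s and distance of each of tile_2, tile_3, tile_4 from where it was at the start of the episode below 0.005 m and distance of each of ink_jar, slip_pot from where it was at the start of the episode below 0.015 m); the robot touches nothing.
It fails at once if a finger presses or knocks on a tile with over 25 N (contact force between any of tile_1, tile_2, tile_3, tile_4 and the fingers above 25 N).
It fails at once if one of the three lower tiles is shifted by over 5 mm (distance of any of tile_2, tile_3, tile_4 from where it was at the start of the episode above 0.005 m).
It fails at once if the ink jar or the white pot is shifted by over 15 mm or tipped (distance of any of ink_jar, slip_pot from where it was at the start of the episode above 0.015 m or angle between any of ink_jar, slip_pot's own z axis and vertical above 0.3 rad).
It also fails if it takes over 72 s, if anything falls off the work surface, if the arm or the gripper's body presses on something with over 40 N, if the wrist force passes 120 N, or if a joint passes its speed limit or range.

ROBOT

A 6-joint arm with a two-finger parallel gripper is mounted at the origin on the work surface. World frame = base frame: x ahead of the robot, y to its left, z up, the work surface at z = 0. Lengths are in mm, angles in rad, forces in N, time in s.
With the tool pointing down it reaches from about 375 to 750 mm from the base axis. Payload 9 kg.
Tool frame: the origin (TCP) lies between the finger pads; the fingertips stand 8 mm ahead of it and the grasp point (between the pads) lies 11 mm behind it; z points along the fingers, y is the direction in which the jaws open and shut (so a half turn about z gives the same grasp; the last joint's range is limited). The gripper opens to 85 mm and grips with 20 to 120 N. Pads are 22 mm wide; open, the fingers measure 114 mm over their backs; the gripper's body (76 mm by 85 mm) begins 54 mm behind the grasp point. The pads swing forward as they close: fully open they stand 13 mm farther back than shut.
Start: joints at [-1.56, 0.104, 0.097, 1.564, 0, 1.353], TCP at [136.093, -584.392, 239.331] pointing down, gripper open.
Joint ranges: [-2.99, 2.99], [-0.84, 1.86], [-1.1, 1.16], [-1.84, 2.11], [-1.51, 1.56], [-3.14, 3.14]. Speed limits (rad/s): [2.22, 2.22, 2.57, 3.14, 3.14, 3.14].

INTERFACE

Orientations are given as a unit quaternion [x, y, z, w].
In Python, from workcell import state, grab_frame, get_calibration, job gives the robot as it stands. The module is installed in compiled form; this text tells all that it offers.
- The arm moves only by the tool carry_out, never from a script. Its argument "series" is a list that holds one entry, the list of rows, each a list of 5 numbers: the opening, from 0 (shut) to 1 (fully open), then the shift along the tool's x, y, z normalised to -1 to 1, where 1 is 250 mm, then the turn about the tool's z normalised to -1 to 1, where 1 is 0.5 rad. A call has 1 to 5 rows; each row is the pose to reach, as a shift and turn from the pose commanded when the call began, along the tool's axes at that moment; what a row does not reach only later rows make up. A row lasts 1/10 s, in which the tool goes at most 50 mm and 8.59 degrees, less where a joint would pass 70% of its speed; a pose out of reach is approached as far as the arm can. A call with a number of a shift or a turn outside -1 to 1 is refused whole. A call with a gripper value outside its range is refused whole. The fingers move at their own pace and stop on an object; the grip force is fixed at half the most. Time passes only in rows, so rows that repeat a pose let the fingers close. It gives the time, the measured TCP pose, the force and the opening at its end, in the units of the state.
- state(): the state, without advancing time (a new reading comes with each control period).
- grab_frame(name): name is "scene" or "top" or "wrist"; returns (picture, depth): 400x640x3 uint8, red, green, blue; 400x640 float32, mm along the optical axis (not along the pixel's ray), 0 where there is no reading.
- get_calibration(name): a dict with "intrinsics" (3x3 intrinsics, pixels), "pose" (4x4, takes a point from camera to world coordinates). Camera axes: x right, y down, z forward; pixel columns grow to the right and rows downward; lengths in mm; the calibration is good to about 2 mm. The wrist camera is an equidistant fisheye: a pixel r from the principal point sees the ray r / f radians off the axis. A picture is of the moment at which its call begins: read the wrist's pose just before it. get_calibration takes no time and is no camera call; for the wrist camera it gives the pose at the moment of the call.
- job.job_done(): hands the job in, once; it reports no verdict.
The state is a dict: "time": time; "joints": joint angles; "joint_velocities": joint speeds; "joint_torque": joint torques, N m; "tcp_pos": TCP position; "ee_rot": TCP orientation; "contact_force": force on the tool from outside, world axes, zero at the start; "torque": the same for the moment, N m; "gripper_width": finger opening in mm.
Only numpy, scipy, OpenCV 4.12 (cv2) and the standard library are available. Lean on these libraries where they do the work, as an engineer would, in place of code of your own. Each camera call takes 0.05 s, during which the arm holds its last target.

## Working session

There is one attempt and no reset: what is moved stays moved. The work goes in short steps, Python scripts to look and compute and a tool call to move; the robot and the scene stay as the last step left them, time stands still between calls to the robot, and variables do not carry over. Pictures are saved under pics/ and viewed, and the job is handed in when it is done.

Besides the shell and the picture viewer there is one more tool, called after ">>>" as name(argument=value, ...) on one line, values as JSON. carry_out: Moves the arm, as the interface text tells. Scaled input: -1 to 1 covers 250 mm each way for a shift and 0.5 rad each way for a turn. Its arguments: {"type":"object","properties":{"series":{"type":"array"}},"required":["series"]}

```bash
mkdir -p pics
cat > h.py <<'E'
import numpy as np, cv2
from workcell import state, grab_frame, get_calibration, job
def save(n,im): cv2.imwrite('pics/'+n,cv2.cvtColor(im,cv2.COLOR_RGB2BGR))
E
python3 - <<'E'
from h import *
s=state(); print(s)
for n in ['scene','top']:
    im,d=grab_frame(n); save(n+'0.png',im); np.save(n+'0d.npy',d); np.save(n+'0.npy',im)
    c=get_calibration(n); print(n,np.round(c['intrinsics'],1).tolist(),np.round(c['pose'],3).tolist())
E
```

```text
{'time': 0.0, 'joints': array([-1.55968844e+00,  1.04730776e-01,  9.64465020e-02,  1.56387175e+00,
        8.78749426e-06,  1.35308056e+00]), 'joint_velocities': array([ 0.00113782, -0.00075842, -0.0008478 , -0.00104449,  0.00034327,
       -0.00064671]), 'joint_torque': array([-1.92104940e-04, -5.56927443e+01,  5.03651941e+01,  1.64956204e-02,
       -3.21016278e-04, -2.93238436e-06]), 'tcp_pos': array([ 136.09821819, -584.03177785,  238.4913454 ]), 'ee_rot': array([ 9.93461874e-01,  1.14162353e-01,  7.44762881e-05, -6.75768993e-04]), 'contact_force': array([ 1.66775627,  0.15582565, -0.42655645]), 'torque': array([ 0.01217516,  0.02127032, -0.02383595]), 'gripper_width': 85.7281856706781}
scene [[443.1, 0.0, 322.3], [0.0, 443.1, 203.3], [0.0, 0.0, 1.0]] [[-0.754, 0.464, -0.464, 1002.504], [0.657, 0.529, -0.537, 536.068], [-0.004, -0.71, -0.704, 672.469], [0.0, 0.0, 0.0, 1.0]]
top [[476.9, 0.0, 320.1], [0.0, 476.9, 205.2], [0.0, 0.0, 1.0]] [[-0.023, -0.983, 0.185, 436.219], [-1.0, 0.024, -0.001, 73.991], [-0.003, -0.185, -0.983, 939.545], [0.0, 0.0, 0.0, 1.0]]
```

View pics/scene0.png

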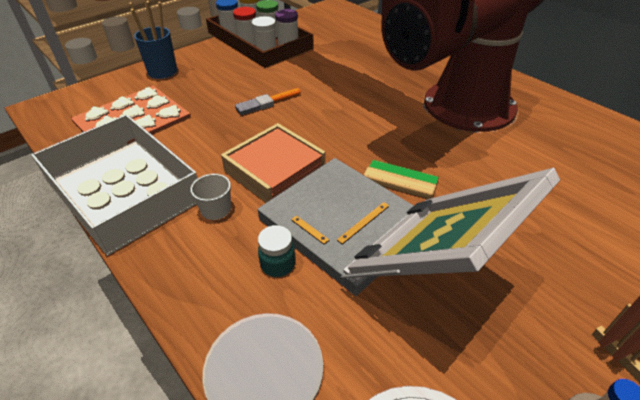

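View pics/top0.png

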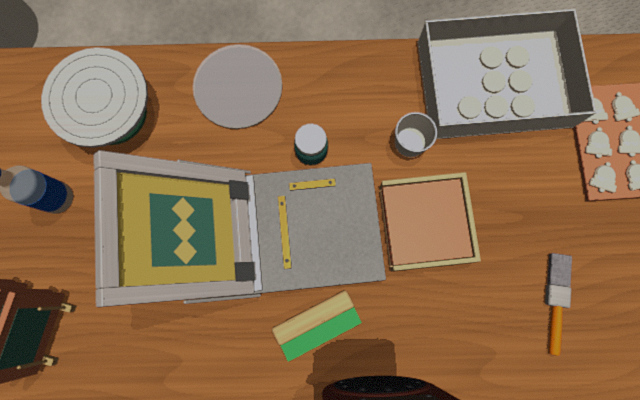

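The scene picture shows the tray (273,160), the station (340,210), the jar (276,250) and the pot (211,197). In the top view the station is around (320,228), the brass end strip runs (282,197) to (288,267), the side strip (290,186) to (335,182), and the tray is around (429,222). I'll enlarge a crop of the top view next.

Run:
```python
from h import *
im=np.load('top0.npy')
save('c1.png',cv2.resize(im[150:300,240:400],None,fx=5,fy=4.0*5/4*0.8 if 0 else 4,interpolation=cv2.INTER_CUBIC)[:, :800])
save('c2.png',cv2.resize(im[160:280,370:490],None,fx=5,fy=5,interpolation=cv2.INTER_CUBIC))
```

```text
(no output)
```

View pics/c1.png

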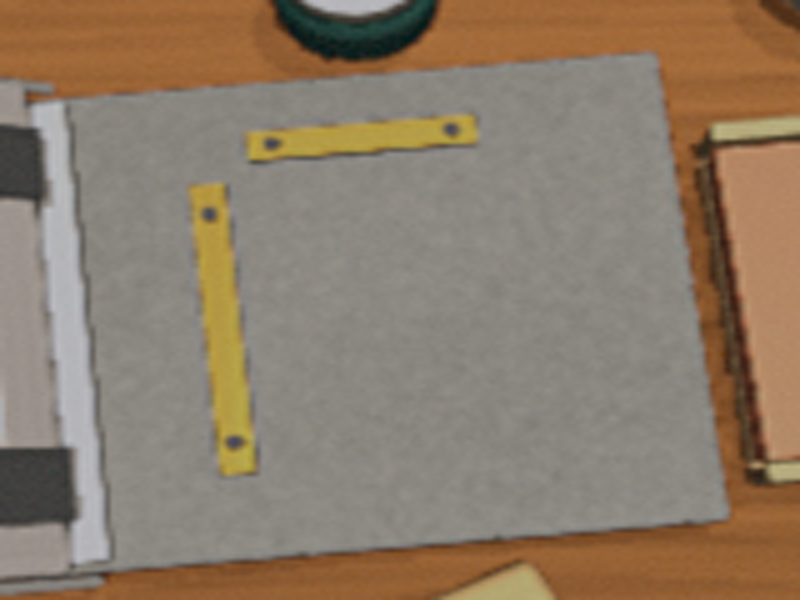

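View pics/c2.png

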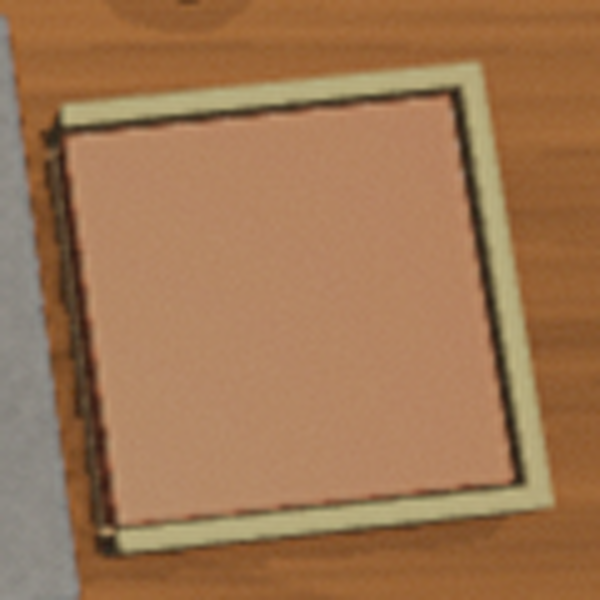

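```bash
cat >> h.py <<'E'
def ray(cam,u,v,z):
    c=get_calibration(cam);K=c['intrinsics'];T=c['pose']
    d=T[:3,:3]@np.array([(u-K[0,2])/K[0,0],(v-K[1,2])/K[1,1],1]);o=T[:3,3]
    return (o+d*(z-o[2])/d[2])[:2]
def rigid(A,B):
    A=np.array(A,float);B=np.array(B,float);a=A.mean(0);b=B.mean(0);X=A-a;Y=B-b
    th=np.arctan2((X[:,0]*Y[:,1]-X[:,1]*Y[:,0]).sum(),(X*Y).sum())
    R=np.array([[np.cos(th),-np.sin(th)],[np.sin(th),np.cos(th)]]);t=b-R@a
    return th,t,Y-X@R.T
E
python3 - <<'E'
from h import *
def P(l,off,s,z): return [ray('top',(x+.5)/s[0]-.5+off[0],(y+.5)/s[1]-.5+off[1],z) for x,y in l]
s1=((240,150),(5,4)); s2=((370,160),(5,5))
strip=P([(247,132),(477,115),(479,143),(249,162),(190,186),(227,183),(257,470),(220,474)],*s1,39)
base=P([(655,54),(728,518)],*s1,33)
M=[(89,65),(89,-25),(75,-25),(75,65),(65,89),(65,75),(-75,75),(-75,89),(115,-100),(-115,-100)]
th,t,r=rigid(M,strip+base);print('station',th,t);print(r.round(1).tolist())
tc=P([(64,135),(457,93),(518,484),(115,525)],*s2,46)
th2,t2,r=rigid([(75,75),(75,-75),(-75,-75),(-75,75)],tc);print('tile',th2,t2,r.round(1).tolist())
tr=P([(60,104),(482,62),(554,505),(118,552)],*s2,50)
th3,t3,r=rigid([(85.5,81),(85.5,-81),(-85.5,-81),(-85.5,81)],tr);print('tray',th3,t3,r.round(1).tolist())
R=np.array([[np.cos(th),-np.sin(th)],[np.sin(th),np.cos(th)]])
print('tile in station',R.T@(t2-t), np.degrees(th2-th),'tray',R.T@(t3-t))
d=np.load('top0d.npy');c=get_calibration('top');K=c['intrinsics'];T=c['pose']
for u,v in[(428,222),(350,240),(312,140),(415,120)]:
    z=d[v,u];print(u,v,(T@np.array([(u-K[0,2])/K[0,0]*z,(v-K[1,2])/K[1,1]*z,z,1]))[:3].round(1))
print(state()['time'])
E
```

```text
station 0.075205183175214 [567.6902726   61.54570677]
[[-0.0, -0.6], [-0.5, -0.3], [-0.5, 0.4], [-1.0, -0.2], [-0.5, -0.5], [-0.4, -0.8], [1.4, -0.2], [0.9, -0.2], [-1.4, 1.5], [1.9, 1.0]]
tile 0.07866027374086781 [ 569.21691445 -128.98651279] [[-0.4, 1.1], [0.7, -1.4], [-0.2, -0.6], [-0.1, 1.0]]
tray 0.07890147058471564 [ 570.16581535 -133.80055798] [[-0.0, 0.6], [-0.2, -0.8], [0.5, -0.4], [-0.3, 0.6]]
tile in station [ -12.79318055 -190.10836872] 0.19796210724743155 tray [ -12.20866177 -194.98010165]
428 222 [ 566.9 -130.1   46.4]
350 240 [538.   17.6  30.6]
312 140 [725.1  85.6  73.8]
415 120 [ 773.7 -119.6   37.8]
0.1
```

>>> carry_out(series=[[[0,0.14,-0.09,0,0],[0,0.28,-0.18,0,0],[0,0.42,-0.28,0,0],[0,0.56,-0.37,0,0],[0,0.7,-0.46,0,0]]])

```text
time: 0.6
tcp_pos: [281.3, -431.2, 239.0]
ee_rot: [0.993, 0.114, -0.0, -0.0]
contact_force: [0.4, -0.4, 0.6]
gripper_width: 12.2
```

>>> carry_out(series=[[[0,0.14,-0.09,0,0],[0,0.28,-0.18,0,0],[0,0.42,-0.28,0,0],[0,0.56,-0.37,0,0],[0,0.7,-0.46,0,0]]])

```text
time: 1.1
tcp_pos: [425.7, -279.5, 239.1]
ee_rot: [0.993, 0.114, -0.0, -0.0]
contact_force: [0.5, -0.2, -0.3]
gripper_width: 0.2
```

>>> carry_out(series=[[[0,0.14,-0.09,0,0.1],[0,0.28,-0.18,0.1,0.2],[0,0.42,-0.28,0.2,0.307],[0,0.56,-0.37,0.35,0.307],[0,0.7,-0.46,0.5,0.307]]])

```text
time: 1.6
tcp_pos: [563.9, -134.2, 121.1]
ee_rot: [0.999, 0.038, 0.0, 0.0]
contact_force: [0.1, -0.7, -0.1]
gripper_width: -0.1
```

>>> carry_out(series=[[[0,0,0,0.06,0],[0,0,0,0.12,0],[0,0,0,0.18,0],[0,0,0,0.2,0],[0,0,0,0.2,0]]])

```text
time: 2.1
tcp_pos: [562.4, -136.5, 72.1]
ee_rot: [0.999, 0.037, -0.0, -0.0]
contact_force: [-0.5, -0.0, -0.4]
gripper_width: -0.2
```

Run:
```python
from h import *
s=state();print(s['tcp_pos'],s['ee_rot'],s['contact_force'])
im,d=grab_frame('top');save('t1.png',cv2.resize(im[130:300,270:500],None,fx=3.4,fy=3.4))
```

```text
[ 562.36053263 -136.48769722   72.07202852] [ 9.99317144e-01  3.69485473e-02 -2.20856158e-04 -3.77498050e-05] [-0.54346367 -0.04798149 -0.43684938]
```

View pics/t1.png

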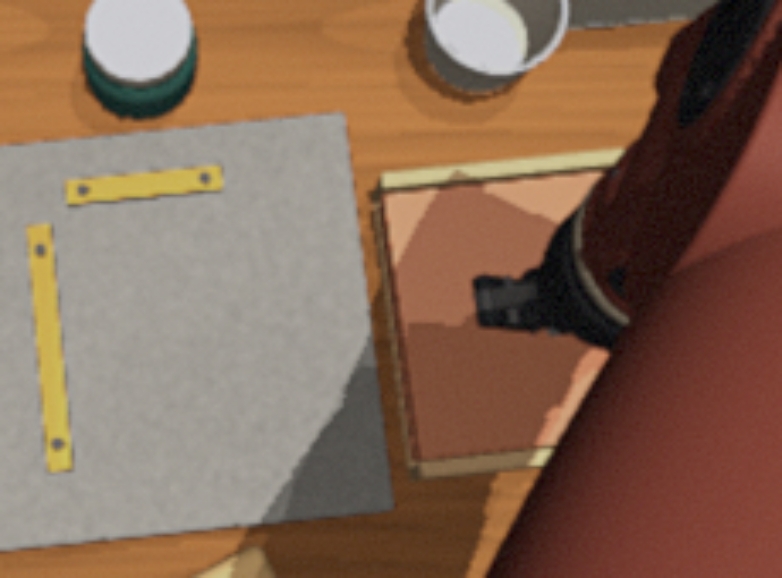

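The view shows the shut fingers over the top tile, at about (500,300) in the crop. The jar and pot are clear of the arm. Next I centre on the tile and go down.

>>> carry_out(series=[[[0,0.03,-0.02,0.02,0],[0,0.03,-0.02,0.04,0],[0,0.03,-0.02,0.06,0],[0,0.03,-0.02,0.06,0]]])

```text
time: 2.55
tcp_pos: [569.6, -129.9, 56.4]
ee_rot: [0.999, 0.038, -0.001, -0.0]
contact_force: [0.7, -0.3, 0.9]
gripper_width: -0.1
```

>>> carry_out(series=[[[0,0,0,0.004,0],[0,0,0,0.006,0],[0,0,0,0.008,0],[0,0,0,0.008,0]]])

```text
time: 2.95
tcp_pos: [570.1, -130.2, 55.4]
ee_rot: [0.999, 0.038, 0.0, 0.0]
contact_force: [-0.6, -0.3, -0.5]
gripper_width: 0.2
```

>>> carry_out(series=[[[0,0,0,0.002,0],[0,0,0,0.004,0],[0,0,0,0.004,0]]])

```text
time: 3.25
tcp_pos: [570.0, -130.2, 54.3]
ee_rot: [0.999, 0.038, -0.0, 0.0]
contact_force: [0.3, 0.1, 0.6]
gripper_width: 0.2
```

>>> carry_out(series=[[[0,0,0,0.002,0],[0,0,0,0.002,0]]])

```text
time: 3.45
tcp_pos: [570.1, -130.2, 54.1]
ee_rot: [0.999, 0.038, 0.0, 0.0]
contact_force: [-1.6, -0.2, 2.6]
gripper_width: -0.1
```

Contact. I'll add force in small steps.

>>> carry_out(series=[[[0,0,0,0.002,0],[0,0,0,0.002,0]]])

```text
time: 3.65
tcp_pos: [570.1, -130.2, 54.1]
ee_rot: [0.999, 0.038, 0.0, 0.0]
contact_force: [-3.9, 0.7, 7.8]
gripper_width: 0.0
```

>>> carry_out(series=[[[0,0,0,0.002,0],[0,0,0,0.002,0]]])

```text
time: 3.85
tcp_pos: [570.1, -130.2, 54.1]
ee_rot: [0.999, 0.038, 0.0, 0.0]
contact_force: [-5.7, 1.5, 11.0]
gripper_width: 0.1
```

>>> carry_out(series=[[[0,-0.001,-0.008,0.001,0],[0,-0.002,-0.02,0.002,0],[0,-0.002,-0.035,0.002,0],[0,-0.002,-0.05,0.002,0]]])

```text
time: 4.25
tcp_pos: [570.0, -119.2, 54.1]
ee_rot: [0.999, 0.037, 0.002, 0.002]
contact_force: [0.8, -4.3, 8.0]
gripper_width: 0.1
```

>>> carry_out(series=[[[0,0,-0.005,0.003,0],[0,0,-0.02,0.003,0],[0,0,-0.035,0.003,0],[0,0,-0.05,0.003,0]]])

```text
time: 4.65
tcp_pos: [569.7, -107.3, 54.0]
ee_rot: [0.999, 0.037, 0.002, 0.002]
contact_force: [0.2, -6.2, 10.9]
gripper_width: 0.2
```

Run:
```python
from h import *
for n in ['top','scene']:
  im,d=grab_frame(n);save('t2%s.png'%n,cv2.resize(im[130:300,270:500] if n=='top' else im[100:290,180:440],None,fx=3,fy=3))
```

```text
(no output)
```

View pics/t2top.png

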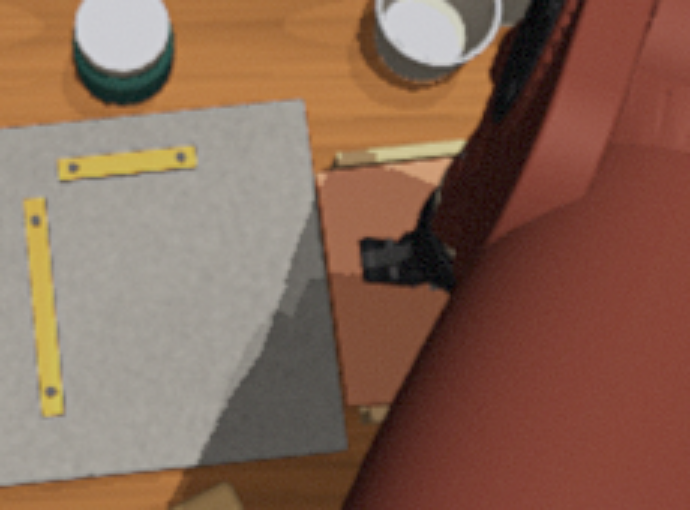

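View pics/t2scene.png

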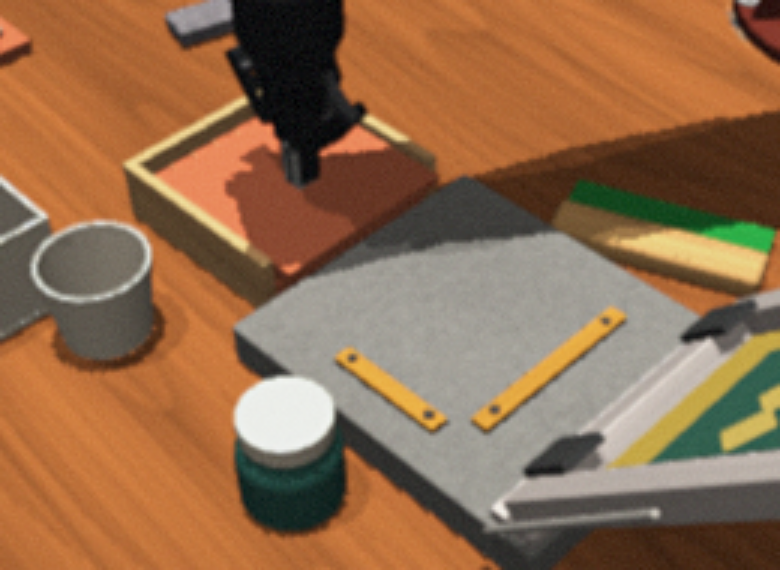

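The tile moves with the finger and its front has reached the edge of the base, at about (320,180)–(345,400) in the top crop. I'll keep dragging.

>>> carry_out(series=[[[0,0,-0.02,0,0],[0,0,-0.04,0,0],[0,0,-0.06,0,0],[0,0,-0.08,0,0]]])

```text
time: 5.15
tcp_pos: [568.2, -87.2, 54.0]
ee_rot: [0.999, 0.037, 0.002, 0.002]
contact_force: [-0.2, -5.7, 11.4]
gripper_width: -0.3
```

>>> carry_out(series=[[[0,0,-0.02,0,0],[0,0,-0.04,0,0],[0,0,-0.06,0,0]]])

```text
time: 5.45
tcp_pos: [567.2, -72.2, 54.0]
ee_rot: [0.999, 0.037, 0.002, 0.002]
contact_force: [0.8, -5.8, 11.1]
gripper_width: -0.1
```

>>> carry_out(series=[[[0,0,-0.02,0,0],[0,0,-0.04,0,0],[0,0,-0.06,0.001,0]]])

```text
time: 5.75
tcp_pos: [566.2, -57.4, 54.0]
ee_rot: [0.999, 0.037, 0.002, 0.002]
contact_force: [1.0, -8.1, 13.5]
gripper_width: 0.3
```

>>> carry_out(series=[[[0,0,-0.02,0,0],[0,0,-0.04,0.001,0],[0,0,-0.06,0.001,0]]])

```text
time: 6.05
tcp_pos: [565.3, -42.5, 54.0]
ee_rot: [0.999, 0.037, 0.003, 0.002]
contact_force: [0.5, -6.7, 12.7]
gripper_width: -0.1
```

Run:
```python
from h import *
for n in ['top','scene']:
  im,d=grab_frame(n);save('t3%s.png'%n,cv2.resize(im[130:300,270:500] if n=='top' else im[100:290,180:440],None,fx=3,fy=3))
```

```text
(no output)
```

View pics/t3top.png

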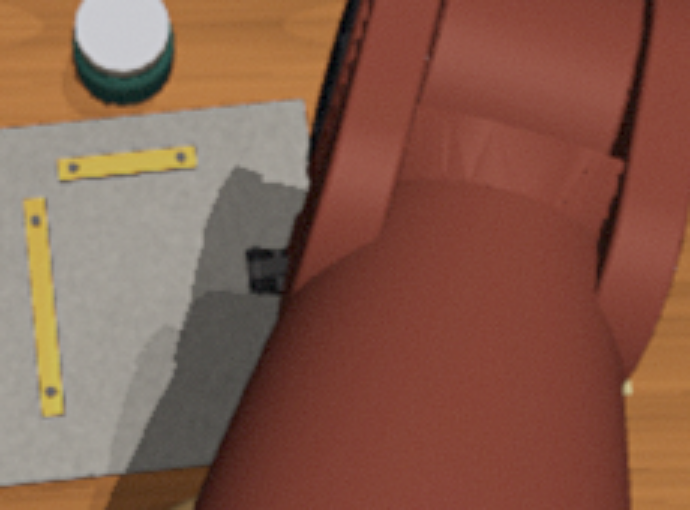

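View pics/t3scene.png

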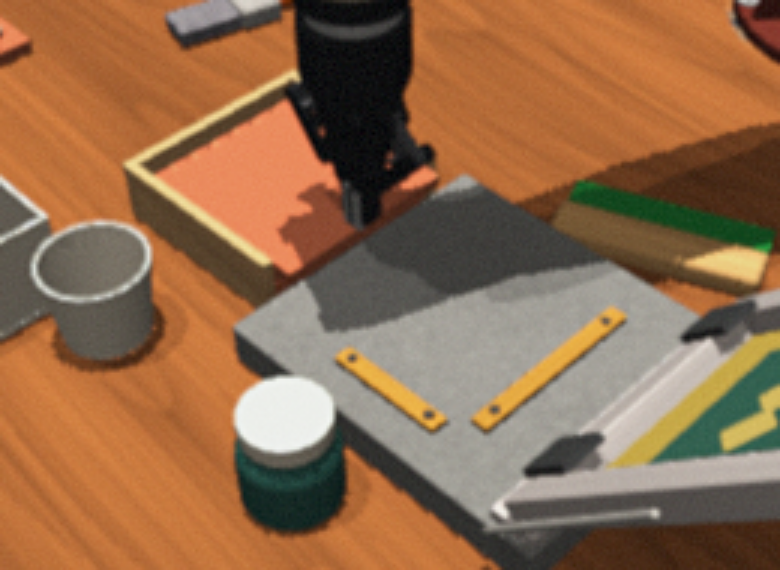

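The finger slid over the tile: its front edge hasn't moved since the last picture. I'll lift off and look more closely.

>>> carry_out(series=[[[0,0,0,-0.03,0],[0,0,0,-0.1,0],[0,-0.1,0,-0.3,0],[0,-0.3,0,-0.4,0],[0,-0.5,0,-0.5,0]]])

```text
time: 6.65
tcp_pos: [451.9, -48.7, 169.8]
ee_rot: [0.999, 0.038, 0.0, 0.0]
contact_force: [-0.5, -1.3, 0.9]
gripper_width: -0.2
```

Run:
```python
from h import *
print(state()['tcp_pos'])
for n in ['top','scene']:
  im,d=grab_frame(n);np.save(n+'4.npy',im)
  if n=='scene': np.save('scene4d.npy',d)
  save('t4%s.png'%n,cv2.resize(im[160:280,360:490] if n=='top' else im[110:220,210:350],None,fx=5.5 if n!='top' else 5,fy=5.5 if n!='top' else 5,interpolation=cv2.INTER_CUBIC))
```

```text
[451.90934526 -48.66172528 169.82529291]
```

View pics/t4top.png

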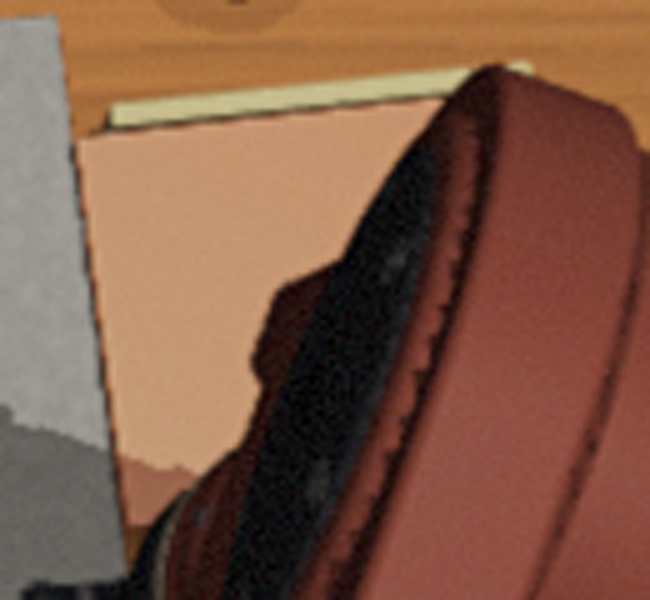

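View pics/t4scene.png

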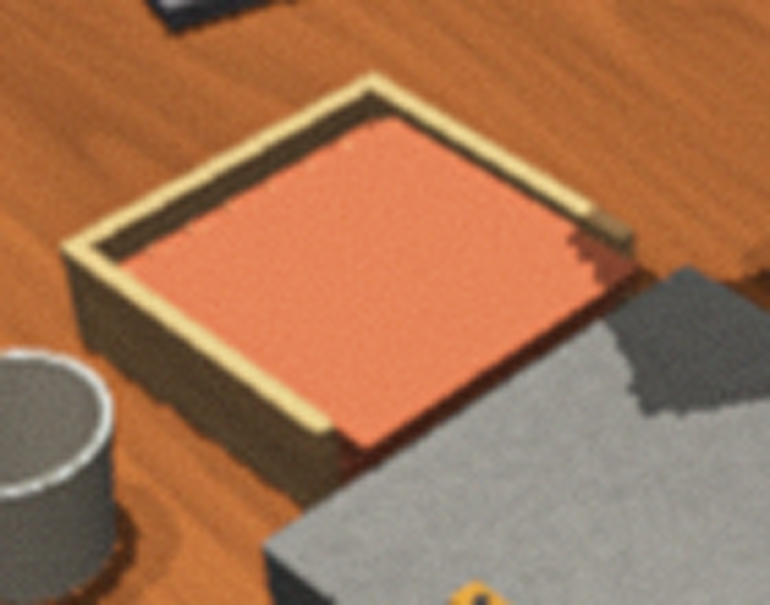

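The tile came out only about 12 mm. I'll work out where its front edge is relative to the base edge, and whether the lower tiles moved.

```bash
cat >> h.py <<'E'
ST=np.array([567.69,61.55]);TH=0.0752
RS=np.array([[np.cos(TH),-np.sin(TH)],[np.sin(TH),np.cos(TH)]])
def tost(p): return RS.T@(np.array(p)[:2]-ST)
E
python3 - <<'E'
from h import *
f=lambda x,y,z: tost(ray('top',(x+.5)/5-.5+360,(y+.5)/5-.5+160,z)).round(1)
print('tile front',f(78,142,46),f(128,522,46),'base edge',f(62,60,33),f(100,400,33),f(120,540,33))
a=np.load('scene0.npy');b=np.load('scene4.npy')
o=np.vstack([cv2.resize(i[150:200,250:340],None,fx=6,fy=6,interpolation=cv2.INTER_CUBIC) for i in (a,b)])
o=cv2.convertScaleAbs(o,alpha=1.6,beta=10)
save('cmp.png',o)
E
```

```text
tile front [ 60.3 -99.7] [ -85.6 -100.8] base edge [ 96.3 -99.2] [-37.9 -97.7] [-91.4 -98.8]
```

View pics/cmp.png

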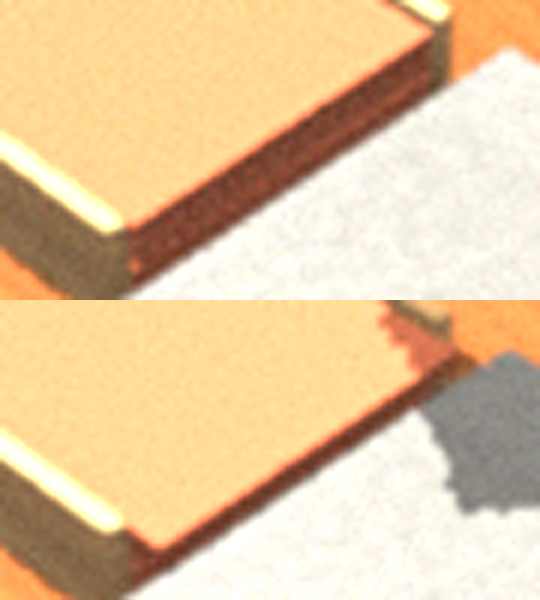

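The tile's front is at station y -100 and square, having slid about 15 mm. The lower tiles' fronts have not moved. The finger's friction margin was too thin at 11 N, with a measured ratio of about 0.54. I'll go back to the tile's centre and press with about 15 N.

>>> carry_out(series=[[[0,0.15,0.1,0,0],[0,0.3,0.2,0.1,0],[0,0.44,0.3,0.2,0],[0,0.44,0.3,0.32,0],[0,0.44,0.3,0.39,0]]])

```text
time: 7.25
tcp_pos: [567.4, -115.1, 66.3]
ee_rot: [0.999, 0.037, -0.002, -0.001]
contact_force: [-1.2, 0.7, -0.2]
gripper_width: -0.1
```

>>> carry_out(series=[[[0,0,0,0,0],[0,0,0,0,0]]])

```text
time: 7.45
tcp_pos: [568.1, -115.1, 70.9]
ee_rot: [0.999, 0.038, -0.0, -0.0]
contact_force: [1.0, -0.0, 0.2]
gripper_width: 0.6
```

>>> carry_out(series=[[[0,0,0,0.02,0],[0,0,0,0.04,0],[0,0,0,0.055,0],[0,0,0,0.06,0],[0,0,0,0.062,0]]])

```text
time: 7.95
tcp_pos: [568.1, -115.2, 55.5]
ee_rot: [0.999, 0.038, -0.0, 0.0]
contact_force: [0.1, 0.1, 0.7]
gripper_width: 0.0
```

>>> carry_out(series=[[[0,0,0,0.002,0],[0,0,0,0.004,0],[0,0,0,0.005,0],[0,0,0,0.005,0]]])

```text
time: 8.35
tcp_pos: [568.2, -115.3, 54.3]
ee_rot: [0.999, 0.038, 0.0, 0.0]
contact_force: [-0.8, -0.3, 0.2]
gripper_width: -0.3
```

>>> carry_out(series=[[[0,0,0,0.002,0],[0,0,0,0.002,0]]])

```text
time: 8.55
tcp_pos: [568.3, -115.3, 54.1]
ee_rot: [0.999, 0.038, 0.0, 0.0]
contact_force: [-0.9, 1.1, 3.2]
gripper_width: 0.0
```

>>> carry_out(series=[[[0,-0.001,0,0.002,0],[0,-0.002,0,0.004,0],[0,-0.002,0,0.005,0],[0,-0.002,0,0.005,0]]])

```text
time: 8.95
tcp_pos: [568.3, -115.4, 54.1]
ee_rot: [0.999, 0.038, 0.001, 0.0]
contact_force: [-4.1, 2.0, 12.1]
gripper_width: 0.2
```

>>> carry_out(series=[[[0,0,-0.003,0.001,0],[0,0,-0.006,0.001,0],[0,0,-0.012,0.001,0],[0,0,-0.02,0.001,0]]])

```text
time: 9.35
tcp_pos: [568.7, -112.0, 54.1]
ee_rot: [0.999, 0.037, 0.001, 0.002]
contact_force: [-0.1, -4.1, 8.3]
gripper_width: 0.0
```

>>> carry_out(series=[[[0,0,-0.001,0.002,0],[0,0,-0.002,0.004,0],[0,0,-0.002,0.006,0]]])

```text
time: 9.65
tcp_pos: [568.8, -111.8, 54.0]
ee_rot: [0.999, 0.037, 0.002, 0.002]
contact_force: [-7.8, -4.0, 23.8]
gripper_width: -0.0
```

>>> carry_out(series=[[[0,0,-0.01,0.001,0],[0,0,-0.02,0.001,0],[0,0,-0.03,0.001,0],[0,0,-0.04,0.001,0]]])

```text
time: 10.05
tcp_pos: [569.2, -102.8, 54.0]
ee_rot: [0.999, 0.037, 0.003, 0.003]
contact_force: [-0.5, -8.9, 15.4]
gripper_width: -0.1
```

Run:
```python
from h import *
print(state()['contact_force'],state()['tcp_pos'])
im,d=grab_frame('scene');save('t5.png',cv2.resize(im[110:220,210:350],None,fx=5.5,fy=5.5,interpolation=cv2.INTER_CUBIC))
im,d=grab_frame('top');save('t5t.png',cv2.resize(im[160:280,360:490],None,fx=5,fy=5,interpolation=cv2.INTER_CUBIC))
```

```text
[-0.48849846 -8.91148122 15.35013866] [ 569.17389183 -102.781559     54.01124554]
```

View pics/t5.png

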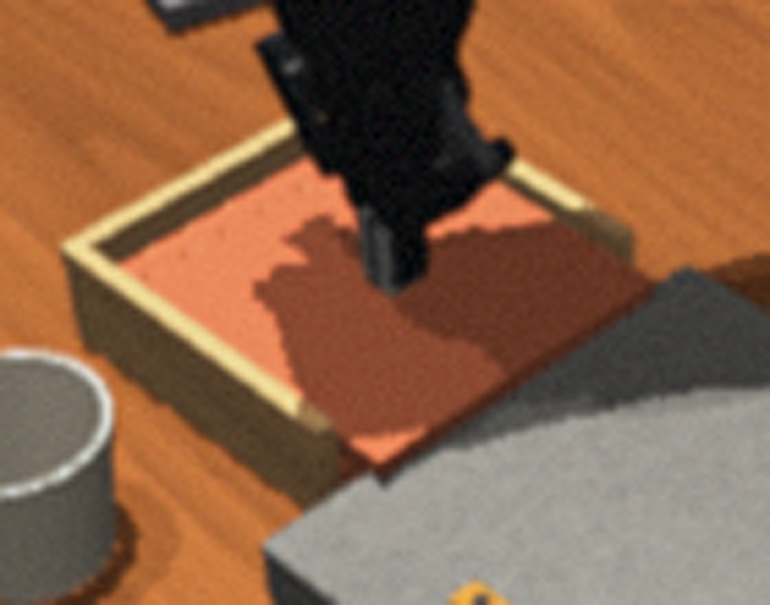

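View pics/t5t.png

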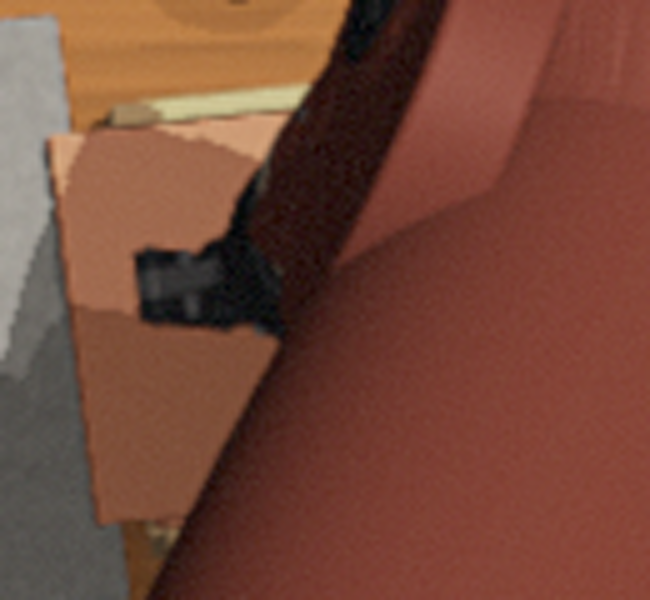

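The tile is now well over the base edge, its front at crop (50,140)–(100,522), having moved about 10 mm with the finger. I'll continue at about 15 N.

>>> carry_out(series=[[[0,0,-0.015,0,0],[0,0,-0.03,0,0],[0,0,-0.045,0,0],[0,0,-0.06,0,0]]])

```text
time: 10.55
tcp_pos: [568.0, -87.8, 54.0]
ee_rot: [0.999, 0.037, 0.003, 0.003]
contact_force: [-0.7, -9.9, 16.3]
gripper_width: -0.3
```

>>> carry_out(series=[[[0,0,-0.015,0,0],[0,0,-0.03,0,0],[0,0,-0.045,0,0],[0,0,-0.06,0,0]]])

```text
time: 10.95
tcp_pos: [567.0, -72.7, 54.0]
ee_rot: [0.999, 0.037, 0.003, 0.003]
contact_force: [-1.3, -9.5, 16.1]
gripper_width: -0.0
```

Run:
```python
from h import *
im,d=grab_frame('scene');save('t6.png',cv2.resize(im[110:220,210:350],None,fx=5.5,fy=5.5,interpolation=cv2.INTER_CUBIC))
im,d=grab_frame('top');save('t6t.png',cv2.resize(im[160:280,330:460],None,fx=5,fy=5,interpolation=cv2.INTER_CUBIC))
```

```text
(no output)
```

View pics/t6.png

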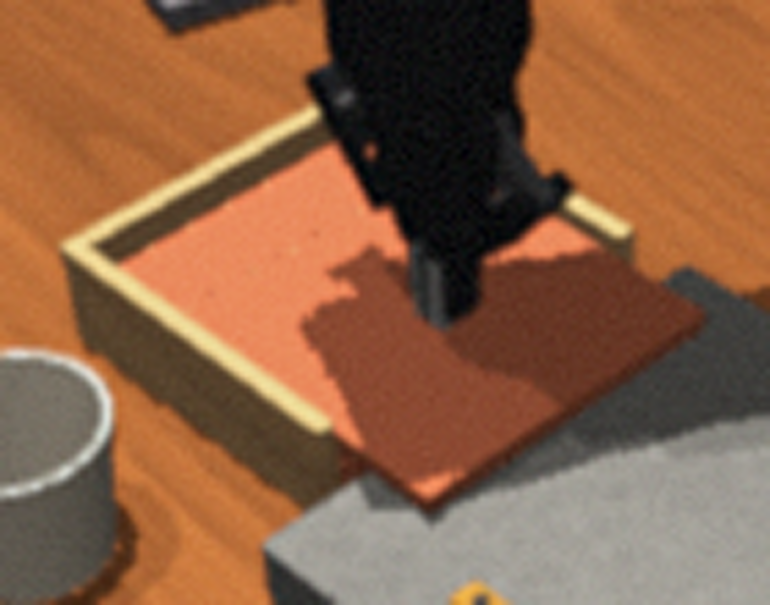

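View pics/t6t.png

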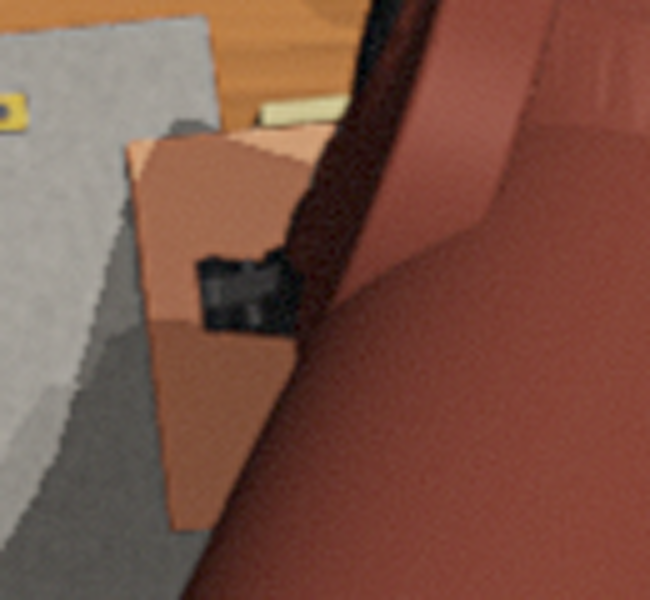

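The tile keeps following, with the front corner now about 35 mm past the base edge. I'll carry on.

>>> carry_out(series=[[[0,0,-0.015,0,0],[0,0,-0.03,0,0],[0,0,-0.045,0,0],[0,0,-0.06,0,0]]])

```text
time: 11.45
tcp_pos: [566.0, -57.6, 54.0]
ee_rot: [0.999, 0.037, 0.003, 0.003]
contact_force: [-0.0, -7.8, 16.3]
gripper_width: 0.2
```

>>> carry_out(series=[[[0,0,-0.015,0,0],[0,0,-0.03,0,0],[0,0,-0.045,0,0],[0,0,-0.06,0,0]]])

```text
time: 11.85
tcp_pos: [564.7, -42.0, 53.6]
ee_rot: [0.999, 0.037, 0.003, 0.002]
contact_force: [0.5, -6.2, 13.6]
gripper_width: 0.2
```

>>> carry_out(series=[[[0,0,-0.015,0.001,0],[0,0,-0.03,0.001,0],[0,0,-0.045,0.002,0],[0,0,-0.06,0.002,0]]])

```text
time: 12.25
tcp_pos: [563.7, -27.2, 53.2]
ee_rot: [0.999, 0.037, 0.003, 0.002]
contact_force: [0.0, -6.6, 15.0]
gripper_width: -0.2
```

>>> carry_out(series=[[[0,0,-0.015,0.001,0],[0,0,-0.03,0.001,0],[0,0,-0.045,0.001,0],[0,0,-0.06,0.002,0]]])

```text
time: 12.65
tcp_pos: [562.7, -12.3, 52.9]
ee_rot: [0.999, 0.037, 0.003, 0.003]
contact_force: [0.2, -8.6, 17.3]
gripper_width: -0.6
```

Run:
```python
from h import *
im,d=grab_frame('scene');save('t7.png',cv2.resize(im[110:250,210:370],None,fx=4.5,fy=4.2,interpolation=cv2.INTER_CUBIC))
im,d=grab_frame('top');save('t7t.png',cv2.resize(im[160:280,280:410],None,fx=5,fy=5,interpolation=cv2.INTER_CUBIC))
```

View pics/t7.png

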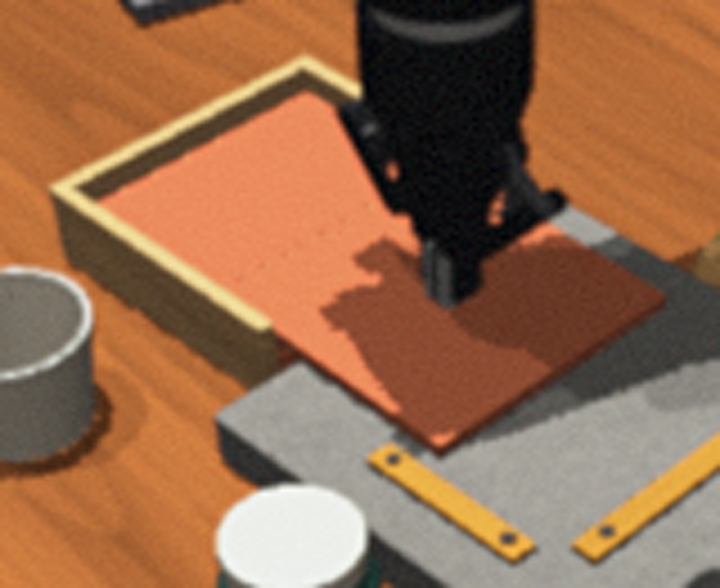

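View pics/t7t.png

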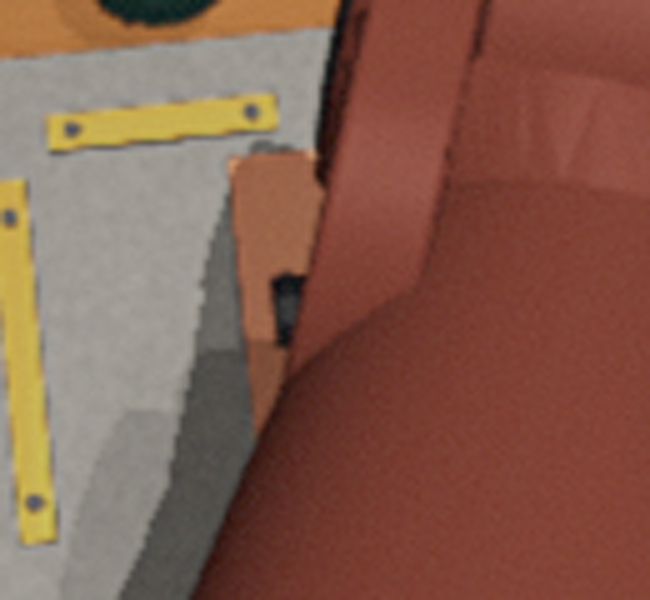

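The tile is sliding square to the station. Its front corner is at about crop (230,158), station y about -8, and the lower tiles are in place. I'll continue.

>>> carry_out(series=[[[0,0,-0.015,0,0],[0,0,-0.03,0,0],[0,0,-0.045,0,0],[0,0,-0.06,0,0]]])

```text
time: 13.15
tcp_pos: [561.5, 2.9, 52.6]
ee_rot: [0.999, 0.037, 0.003, 0.002]
contact_force: [1.2, -7.7, 14.3]
gripper_width: 0.1
```

>>> carry_out(series=[[[0,0,-0.015,0,0],[0,0,-0.03,0,0],[0,0,-0.045,0,0],[0,0,-0.06,0,0]]])

```text
time: 13.55
tcp_pos: [560.2, 18.0, 52.5]
ee_rot: [0.999, 0.037, 0.003, 0.002]
contact_force: [0.3, -7.7, 13.7]
gripper_width: 0.0
```

>>> carry_out(series=[[[0,0,-0.015,0.001,0],[0,0,-0.03,0.001,0],[0,0,-0.045,0.001,0],[0,0,-0.06,0.001,0]]])

```text
time: 13.95
tcp_pos: [558.1, 33.7, 51.0]
ee_rot: [0.999, 0.037, 0.002, 0.001]
contact_force: [0.9, -5.1, 10.0]
gripper_width: 0.1
```

>>> carry_out(series=[[[0,0,-0.012,0,0],[0,0,-0.024,0,0],[0,0,-0.036,0,0]]])

```text
time: 14.25
tcp_pos: [557.4, 42.6, 51.1]
ee_rot: [0.999, 0.037, 0.002, 0.001]
contact_force: [1.1, -5.8, 9.7]
gripper_width: -0.1
```

Run:
```python
from h import *
im,d=grab_frame('scene');save('t8.png',cv2.resize(im[110:250,210:370],None,fx=4.5,fy=4.2,interpolation=cv2.INTER_CUBIC))
im,d=grab_frame('top');save('t8t.png',cv2.resize(im[160:280,260:390],None,fx=5,fy=5,interpolation=cv2.INTER_CUBIC))
```

```text
(no output)
```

View pics/t8.png

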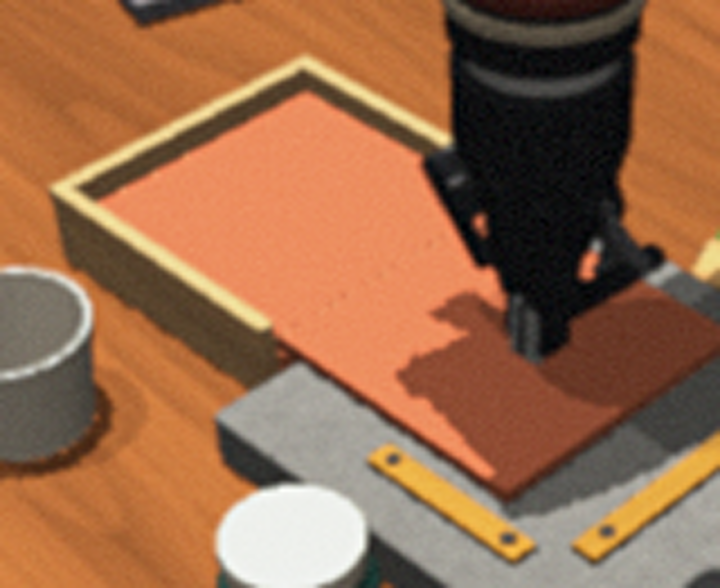

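View pics/t8t.png

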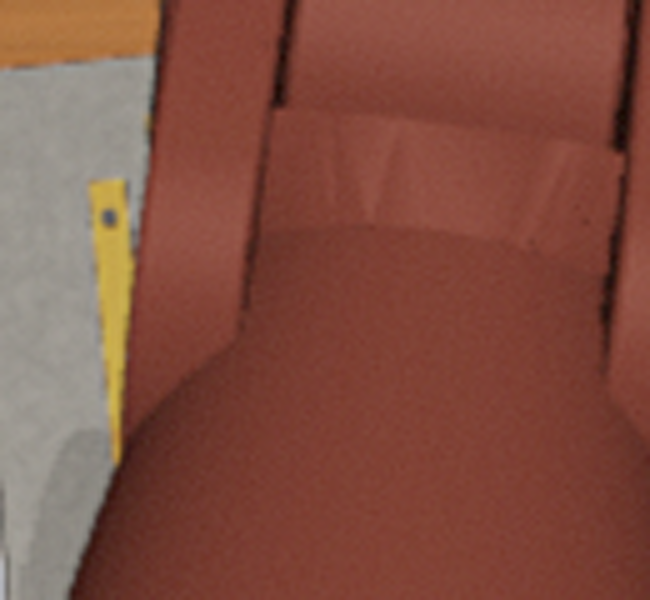

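Run:
```python
from h import *
print(tost(ray('scene',322.6,227.6,43)), 'finger',tost(state()['tcp_pos']))
# calibration check with strip corners in scene t8: near corner (515,560) z39, (372,458)
for x,y in[(517,562),(370,457),(590,560),(384,447)]: print(tost(ray('scene',210+(x+.5)/4.5-.5,110+(y+.5)/4.2-.5,39)))
```

```text
[65.57894174 39.12497071] finger [-11.69106966 -17.78389328]
[88.76260583 66.95795244]
[ 88.07922581 -23.60210799]
[66.77159375 87.71238152]
[ 79.4034727  -23.97828716]
```

The tile has dropped fully onto the base: its front corner is at station (65,38), so its centre is near (-10,-37). The lower stack is undisturbed. I'll drag about 30 mm further, then push home at the edges.

>>> carry_out(series=[[[0,0.002,-0.01,0.001,0],[0,0.004,-0.025,0.002,0],[0,0.006,-0.04,0.002,0],[0,0.008,-0.055,0.002,0]]])

```text
time: 14.75
tcp_pos: [558.7, 56.2, 51.0]
ee_rot: [0.999, 0.037, 0.002, 0.002]
contact_force: [-1.5, -7.4, 12.4]
gripper_width: -0.2
```

>>> carry_out(series=[[[0,0.002,-0.015,0,0],[0,0.004,-0.03,0,0],[0,0.006,-0.045,0,0],[0,0.008,-0.06,0,0]]])

```text
time: 15.15
tcp_pos: [559.6, 71.3, 51.0]
ee_rot: [0.999, 0.037, 0.002, 0.002]
contact_force: [0.2, -7.1, 13.1]
gripper_width: 0.3
```

Run:
```python
from h import *
im,d=grab_frame('scene');save('t9.png',cv2.resize(im[110:250,210:370],None,fx=4.5,fy=4.2,interpolation=cv2.INTER_CUBIC))
print(tost(state()['tcp_pos']))
```

```text
[-7.30312306 10.90686175]
```

View pics/t9.png

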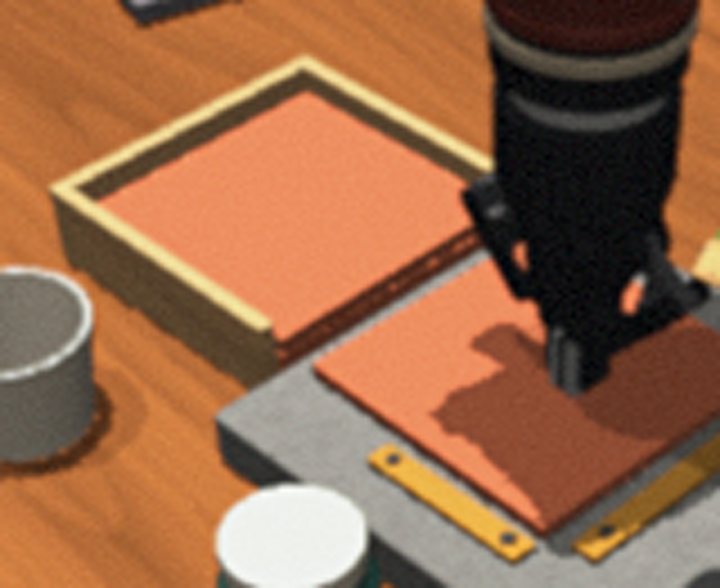

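The tile now lies wholly on the base, close to both strips: corner at (547,532), left corner at (315,368). I'll lift off and move aside to measure.

>>> carry_out(series=[[[0,0,0,-0.01,0],[0,0,0,-0.1,0],[0,-0.15,0,-0.2,0],[0,-0.3,0.15,-0.3,0],[0,-0.45,0.3,-0.3,0]]])

```text
time: 15.7
tcp_pos: [458.2, -2.3, 125.2]
ee_rot: [0.999, 0.039, 0.001, 0.0]
contact_force: [-0.2, -0.8, 0.2]
gripper_width: 0.1
```

>>> carry_out(series=[[[0,0,0.2,0,0],[0,0,0.4,0,0],[0,0,0.6,0,0],[0,0,0.8,0,0],[0,0,0.8,0,0]]])

```text
time: 16.2
tcp_pos: [472.8, -206.7, 122.6]
ee_rot: [0.999, 0.035, -0.0, 0.001]
contact_force: [0.3, 1.0, 0.1]
gripper_width: 0.1
```

Run:
```python
from h import *
print(state()['tcp_pos'],state()['ee_rot'])
im,d=grab_frame('top');np.save('top10.npy',im);save('t10.png',cv2.resize(im[160:280,260:400],None,fx=5.5,fy=5,interpolation=cv2.INTER_CUBIC))
save('t10w.png',im)
```

```text
[ 472.80385808 -206.74262239  122.58155058] [ 9.99387776e-01  3.49818326e-02 -1.84375342e-05  5.87094981e-04]
```

View pics/t10.png

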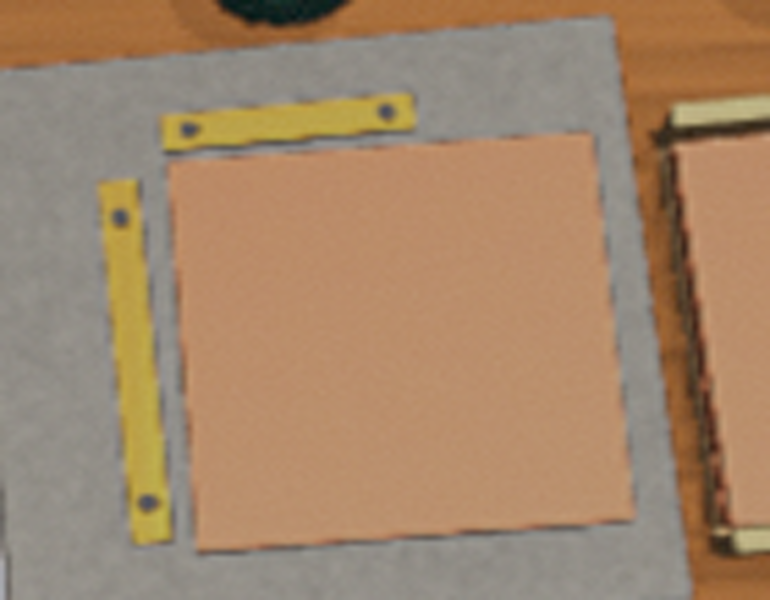

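View pics/t10w.png

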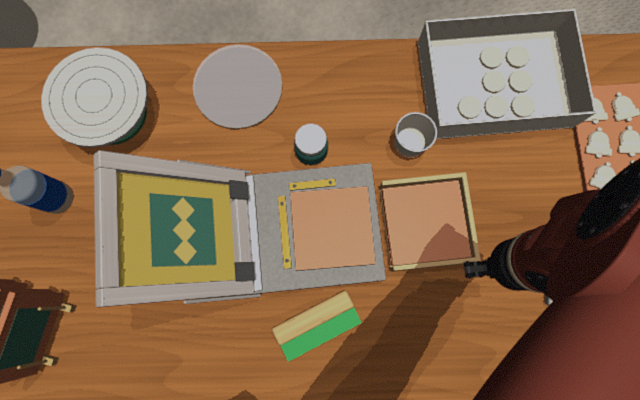

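Run:
```python
from h import *
tc=[ray('top',(x+.5)/5.5-.5+260,(y+.5)/5-.5+160,43) for x,y in[(168,165),(594,134),(634,520),(198,551)]]
th,t,r=rigid([(75,75),(75,-75),(-75,-75),(-75,75)],tc);print(th,t,tost(t),np.degrees(th-TH),r.round(1).tolist())
for q in[(0,-95),(-100,5),(-8,-130)]: print(q,ST+RS@np.array(q))
p=state()['tcp_pos'];print(tost(p));
```

```text
0.054651833769019616 [561.21127193  51.55134636] [-7.21160826 -9.48365428] -1.177323201768416 [[-1.2, -0.3], [-0.8, 0.1], [0.9, 0.9], [1.1, -0.6]]
(0, -95) [574.82726864 -33.18151216]
(-100, 5) [467.59697306  59.02295471]
(-8, -130) [569.47939816 -68.68362874]
[-114.78443548 -257.64808733]
```

The tile is at station (-7,-9.5), turned -1.2°. I'll go behind its rear edge and push +y.

>>> carry_out(series=[[[0,0.11,-0.15,0,0],[0,0.22,-0.3,0,0],[0,0.33,-0.45,0,0],[0,0.44,-0.6,0,0],[0,0.44,-0.6,0,0]]])

```text
time: 16.75
tcp_pos: [572.6, -38.0, 122.6]
ee_rot: [0.999, 0.041, -0.0, -0.001]
contact_force: [0.5, 0.1, 0.9]
gripper_width: -0.1
```

>>> carry_out(series=[[[0,0,0,0.1,0],[0,0,0,0.16,0],[0,0,0,0.16,0]]])

```text
time: 17.05
tcp_pos: [569.2, -42.9, 80.2]
ee_rot: [0.999, 0.038, -0.002, -0.001]
contact_force: [-0.3, -0.3, 1.1]
gripper_width: 0.1
```

Run:
```python
from h import *
s=state();print(tost(s['tcp_pos']),s['tcp_pos'],2*np.arctan2(s['ee_rot'][1],s['ee_rot'][0]))
```

```text
[  -6.29811232 -104.29887863] [569.24557275 -42.9272822   80.19903977] 0.07553606606554507
```

>>> carry_out(series=[[[0,0.004,0.02,0,0],[0,0.004,0.02,0.04,0],[0,0.004,0.02,0.08,0],[0,0.004,0.02,0.1,0],[0,0.004,0.02,0.1,0]]])

```text
time: 17.55
tcp_pos: [572.1, -48.6, 56.9]
ee_rot: [0.999, 0.038, -0.001, -0.0]
contact_force: [-0.0, -0.5, 0.0]
gripper_width: 0.0
```

Run:
```python
from h import *
s=state();print(tost(s['tcp_pos']),s['tcp_pos'])
im,d=grab_frame('scene');save('t11.png',cv2.resize(im[110:250,210:370],None,fx=4.5,fy=4.2,interpolation=cv2.INTER_CUBIC))
```

```text
[  -3.8281664  -110.14228147] [572.14754799 -48.56860556  56.88252311]
```

View pics/t11.png

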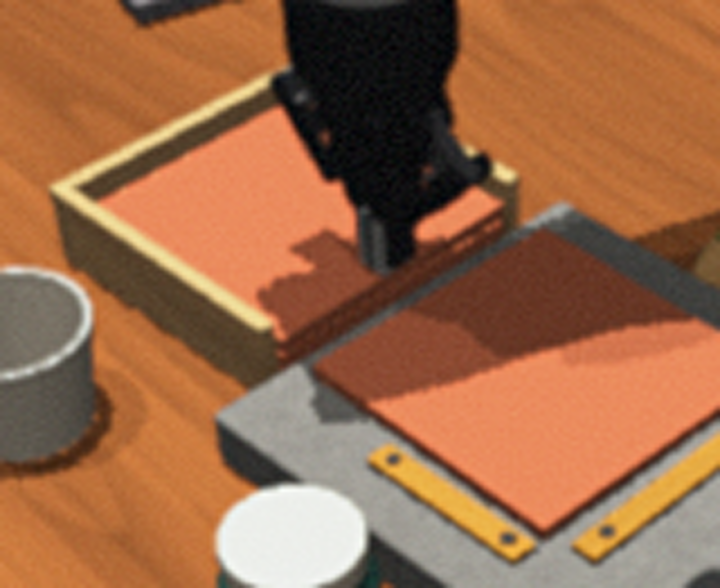

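The finger stands just behind the tile's rear edge, above the front of the tray at (378,260), clear of both tiles. I'll lower it and creep forward.

>>> carry_out(series=[[[0,0,-0.01,0.015,0],[0,0,-0.01,0.03,0],[0,0,-0.01,0.037,0],[0,0,-0.01,0.037,0]]])

```text
time: 18.0
tcp_pos: [572.6, -46.2, 48.5]
ee_rot: [0.999, 0.038, -0.0, 0.0]
contact_force: [0.8, -0.9, 0.2]
gripper_width: -0.0
```

>>> carry_out(series=[[[0,0,-0.006,0,0],[0,0,-0.012,0,0],[0,0,-0.016,0,0],[0,0,-0.016,0,0]]])

```text
time: 18.4
tcp_pos: [572.5, -42.1, 49.0]
ee_rot: [0.999, 0.038, 0.0, 0.0]
contact_force: [-0.4, -0.7, -0.3]
gripper_width: -0.0
```

>>> carry_out(series=[[[0,0,-0.004,0.004,0],[0,0,-0.008,0.008,0],[0,0,-0.012,0.008,0],[0,0,-0.016,0.008,0]]])

```text
time: 18.8
tcp_pos: [572.1, -38.2, 46.8]
ee_rot: [0.999, 0.038, -0.0, 0.0]
contact_force: [0.4, 0.0, 0.0]
gripper_width: -0.1
```

>>> carry_out(series=[[[0,0,-0.004,0,0],[0,0,-0.008,0,0],[0,0,-0.012,0,0]]])

```text
time: 19.1
tcp_pos: [571.9, -35.2, 46.9]
ee_rot: [0.999, 0.038, 0.0, 0.0]
contact_force: [-1.1, -1.1, -0.4]
gripper_width: 0.4
```

>>> carry_out(series=[[[0,0,-0.004,0,0],[0,0,-0.008,0,0],[0,0,-0.012,0,0]]])

```text
time: 19.4
tcp_pos: [571.7, -32.2, 46.9]
ee_rot: [0.999, 0.038, -0.0, 0.0]
contact_force: [0.2, 0.1, -0.6]
gripper_width: 0.4
```

>>> carry_out(series=[[[0,0,-0.004,0,0],[0,0,-0.008,0,0],[0,0,-0.012,0,0]]])

```text
time: 19.7
tcp_pos: [571.5, -29.3, 46.9]
ee_rot: [0.999, 0.038, 0.0, 0.0]
contact_force: [0.5, -2.3, -0.2]
gripper_width: 0.2
```

Run:
```python
from h import *
s=state();print(tost(s['tcp_pos']),s['tcp_pos'])
im,d=grab_frame('scene');save('t12.png',cv2.resize(im[110:250,210:370],None,fx=4.5,fy=4.2,interpolation=cv2.INTER_CUBIC))
```

```text
[ -3.03986468 -90.89240437] [571.48739504 -29.31390779  46.85190971]
```

View pics/t12.png

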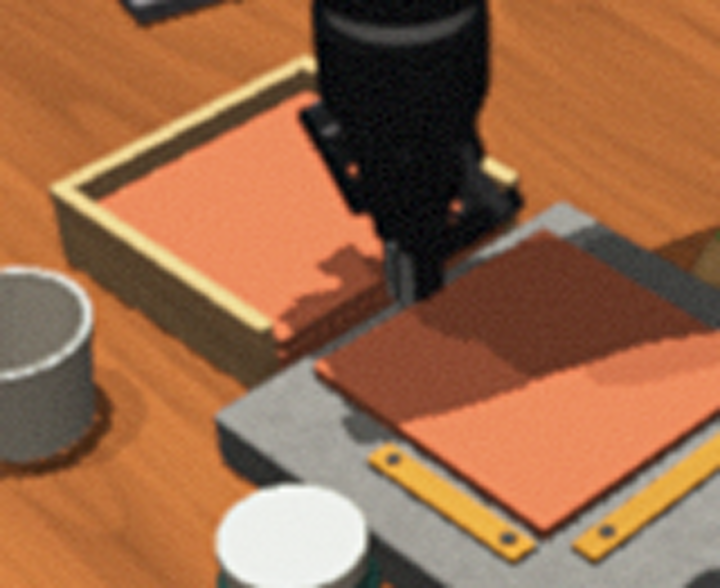

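Contact has just begun, with 2 N at the rear edge. I'll push on about 8 mm slowly.

>>> carry_out(series=[[[0,0,-0.004,0,0],[0,0,-0.008,0,0],[0,0,-0.012,0,0],[0,0,-0.016,0,0]]])

```text
time: 20.15
tcp_pos: [571.2, -25.3, 46.9]
ee_rot: [0.999, 0.038, 0.0, 0.0]
contact_force: [0.7, -1.9, -0.1]
gripper_width: -0.0
```

>>> carry_out(series=[[[0,0,-0.004,0,0],[0,0,-0.008,0,0],[0,0,-0.011,0,0]]])

```text
time: 20.45
tcp_pos: [571.0, -22.5, 46.9]
ee_rot: [0.999, 0.038, 0.0, 0.0]
contact_force: [0.4, -2.3, 0.2]
gripper_width: 0.2
```

>>> carry_out(series=[[[0,0,-0.002,0,0],[0,0,-0.004,0,0]]])

```text
time: 20.65
tcp_pos: [570.9, -21.6, 46.9]
ee_rot: [0.999, 0.038, 0.0, 0.0]
contact_force: [-0.3, -0.9, 0.4]
gripper_width: -0.1
```

>>> carry_out(series=[[[0,0,-0.002,0,0],[0,0,-0.004,0,0]]])

```text
time: 20.85
tcp_pos: [570.8, -20.6, 46.8]
ee_rot: [0.999, 0.038, 0.0, 0.0]
contact_force: [0.4, -3.5, -0.9]
gripper_width: 0.1
```

>>> carry_out(series=[[[0,0,-0.002,0,0],[0,0,-0.004,0,0]]])

```text
time: 21.05
tcp_pos: [571.2, -20.2, 47.0]
ee_rot: [0.999, 0.037, 0.0, 0.001]
contact_force: [2.9, -6.2, -2.6]
gripper_width: 0.1
```

>>> carry_out(series=[[[0,0,-0.002,0,0],[0,0,-0.004,0,0]]])

```text
time: 21.25
tcp_pos: [571.6, -19.8, 47.3]
ee_rot: [0.999, 0.037, 0.001, 0.001]
contact_force: [4.3, -8.4, -1.9]
gripper_width: 0.4
```

Force rises to 8 N with almost no motion, so the tile is at the end strip. I'll back off and look.

>>> carry_out(series=[[[0,0,0.01,0,0],[0,0,0.024,0,0],[0,0,0.024,-0.1,0],[0,-0.15,0.05,-0.25,0],[0,-0.35,0.05,-0.3,0]]])

```text
time: 21.75
tcp_pos: [490.1, -37.9, 123.1]
ee_rot: [0.999, 0.038, 0.001, 0.0]
contact_force: [-1.4, 0.1, 1.6]
gripper_width: 0.2
```

>>> carry_out(series=[[[0,-0.15,0.1,0,0],[0,-0.25,0.3,0,0],[0,-0.25,0.5,0,0],[0,-0.25,0.5,0,0]]])

```text
time: 22.15
tcp_pos: [435.8, -170.8, 120.9]
ee_rot: [0.999, 0.035, 0.001, 0.001]
contact_force: [-0.1, 1.1, -0.0]
gripper_width: 0.4
```

Run:
```python
from h import *
s=state();print(s['tcp_pos'],tost(s['tcp_pos']))
im,d=grab_frame('top');save('t13.png',cv2.resize(im[160:280,260:400],None,fx=5.5,fy=5,interpolation=cv2.INTER_CUBIC))
```

```text
[ 435.78205566 -170.83880933  120.93458412] [-148.99431993 -221.82190404]
```

View pics/t13.png

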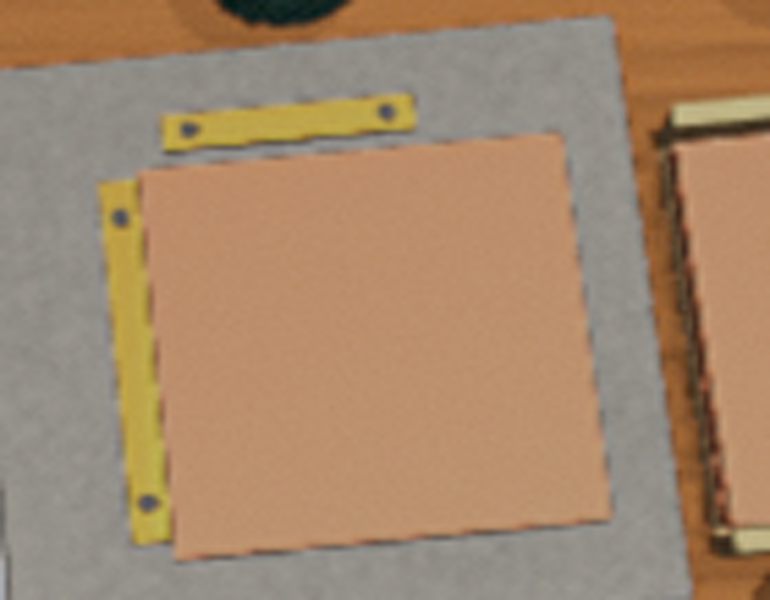

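The tile lies along the end strip, with its top-left corner at (140,170). About 7 mm remains to the side strip. Now I'll go to its -x edge.

>>> carry_out(series=[[[0,0,-0.18,0,0],[0,0,-0.36,0,0],[0,0.06,-0.54,0,0],[0,0.13,-0.73,0,0],[0,0.18,-0.92,0,0]]])

```text
time: 22.7
tcp_pos: [463.7, 69.1, 120.6]
ee_rot: [0.999, 0.038, 0.0, -0.0]
contact_force: [0.9, -0.9, -0.4]
gripper_width: -0.2
```

>>> carry_out(series=[[[0,0,0,0.06,0],[0,0,0,0.12,0],[0,0,0,0.18,0],[0,0,0,0.2,0],[0,0,0,0.2,0]]])

```text
time: 23.2
tcp_pos: [462.9, 65.3, 69.3]
ee_rot: [0.999, 0.037, -0.001, -0.0]
contact_force: [0.1, -0.2, 0.0]
gripper_width: -0.1
```

Run:
```python
from h import *
s=state();print(s['tcp_pos'],tost(s['tcp_pos']),2*np.arctan2(s['ee_rot'][1],s['ee_rot'][0]))
```

```text
[462.90004972  65.26452183  69.26753299] [-104.21472536   11.57680311] 0.07327547792956689
```

>>> carry_out(series=[[[0,0,0,0.04,0],[0,0,0,0.07,0],[0,0,0,0.09,0],[0,0,0,0.09,0]]])

```text
time: 23.6
tcp_pos: [463.3, 66.1, 47.2]
ee_rot: [0.999, 0.038, -0.001, -0.0]
contact_force: [-0.7, 0.4, 0.2]
gripper_width: -0.1
```

>>> carry_out(series=[[[0,0.008,0,0,0],[0,0.016,0,0,0],[0,0.02,0,0,0],[0,0.02,0,0,0]]])

```text
time: 24.0
tcp_pos: [469.2, 66.5, 48.3]
ee_rot: [0.999, 0.038, 0.0, 0.0]
contact_force: [-0.1, 0.1, 0.5]
gripper_width: 0.3
```

Run:
```python
from h import *
s=state();print(s['tcp_pos'],tost(s['tcp_pos']))
im,d=grab_frame('top');save('t14.png',cv2.resize(im[160:290,260:400],None,fx=5.5,fy=4.6,interpolation=cv2.INTER_CUBIC))
```

```text
[469.15195368  66.52062303  48.27046827] [-97.88612065  12.35965415]
```

View pics/t14.png

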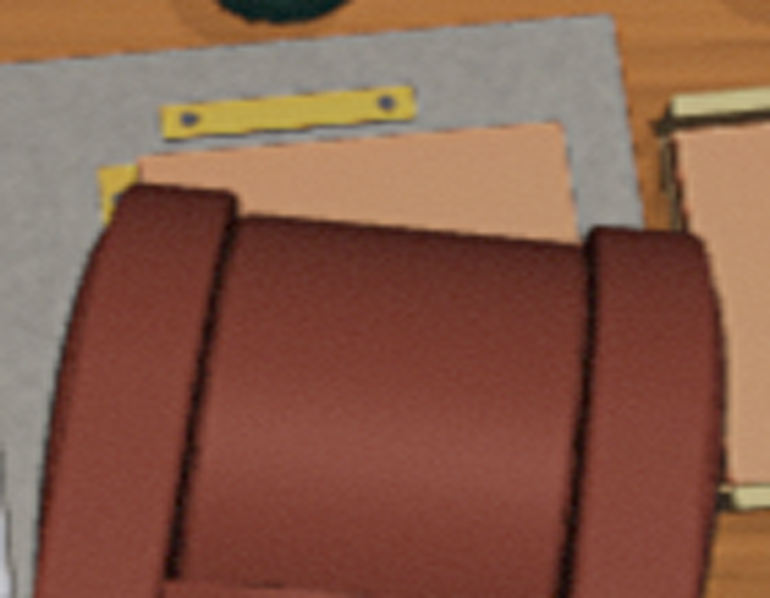

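The arm hides the finger, but the tile's far edges and the side strip are visible. I'll creep in on force.

>>> carry_out(series=[[[0,0.004,0,0.004,0],[0,0.008,0,0.008,0],[0,0.012,0,0.008,0]]])

```text
time: 24.35
tcp_pos: [471.7, 66.7, 45.8]
ee_rot: [0.999, 0.038, -0.0, 0.0]
contact_force: [-0.1, -0.8, 0.4]
gripper_width: 0.0
```

>>> carry_out(series=[[[0,0.004,0,0,0],[0,0.008,0,0,0],[0,0.012,0,0,0]]])

```text
time: 24.65
tcp_pos: [474.5, 66.9, 46.0]
ee_rot: [0.999, 0.038, -0.0, 0.0]
contact_force: [-2.2, -0.4, 1.6]
gripper_width: -0.0
```

>>> carry_out(series=[[[0,0.004,0,0,0],[0,0.008,0,0,0],[0,0.012,0,0,0]]])

```text
time: 24.95
tcp_pos: [477.7, 67.2, 46.0]
ee_rot: [0.999, 0.038, -0.0, 0.0]
contact_force: [-1.8, 0.1, 2.1]
gripper_width: -0.2
```

>>> carry_out(series=[[[0,0.003,0,0,0],[0,0.006,0,0,0],[0,0.008,0,0,0]]])

```text
time: 25.25
tcp_pos: [479.8, 67.3, 46.0]
ee_rot: [0.999, 0.038, -0.0, 0.0]
contact_force: [-1.3, 0.2, 2.1]
gripper_width: -0.2
```

>>> carry_out(series=[[[0,0.002,0,0,0],[0,0.004,0,0,0]]])

```text
time: 25.45
tcp_pos: [480.7, 67.4, 46.0]
ee_rot: [0.999, 0.038, -0.0, 0.0]
contact_force: [-3.0, 0.1, 0.7]
gripper_width: -0.3
```

>>> carry_out(series=[[[0,0.002,0,0,0],[0,0.004,0,0,0]]])

```text
time: 25.65
tcp_pos: [481.2, 67.5, 45.9]
ee_rot: [0.999, 0.038, -0.001, 0.0]
contact_force: [-7.4, -0.5, 3.1]
gripper_width: 0.2
```

>>> carry_out(series=[[[0,0.001,0,0,0],[0,0.002,0,0,0]]])

```text
time: 25.85
tcp_pos: [481.2, 67.4, 45.9]
ee_rot: [0.999, 0.038, -0.001, 0.0]
contact_force: [-9.5, -0.7, 5.4]
gripper_width: 0.0
```

>>> carry_out(series=[[[0,-0.01,0,0,0],[0,-0.03,0,0,0],[0,-0.04,0,-0.1,0],[0,-0.1,0.15,-0.25,0],[0,-0.15,0.35,-0.3,0]]])

```text
time: 26.35
tcp_pos: [453.5, -15.3, 121.9]
ee_rot: [0.999, 0.04, 0.002, 0.001]
contact_force: [1.8, -0.7, -0.4]
gripper_width: -0.2
```

>>> carry_out(series=[[[0,0,0.2,0,0],[0,-0.1,0.4,0,0],[0,-0.2,0.6,0,0],[0,-0.2,0.6,0,0]]])

```text
time: 26.75
tcp_pos: [412.8, -172.7, 119.3]
ee_rot: [0.999, 0.035, 0.0, 0.001]
contact_force: [-0.6, 0.1, 0.6]
gripper_width: -0.2
```

Run:
```python
from h import *
s=state();print(s['tcp_pos'],tost(s['tcp_pos']))
im,d=grab_frame('top');np.save('top15.npy',im);save('t15.png',cv2.resize(im[160:280,260:400],None,fx=5.5,fy=5,interpolation=cv2.INTER_CUBIC))
im,d=grab_frame('scene');save('t15s.png',cv2.resize(im[140:260,250:410],None,fx=5,fy=5,interpolation=cv2.INTER_CUBIC))
```

```text
[ 412.80724051 -172.65564239  119.25560778] [-172.04070105 -221.9075242 ]
```

View pics/t15.png

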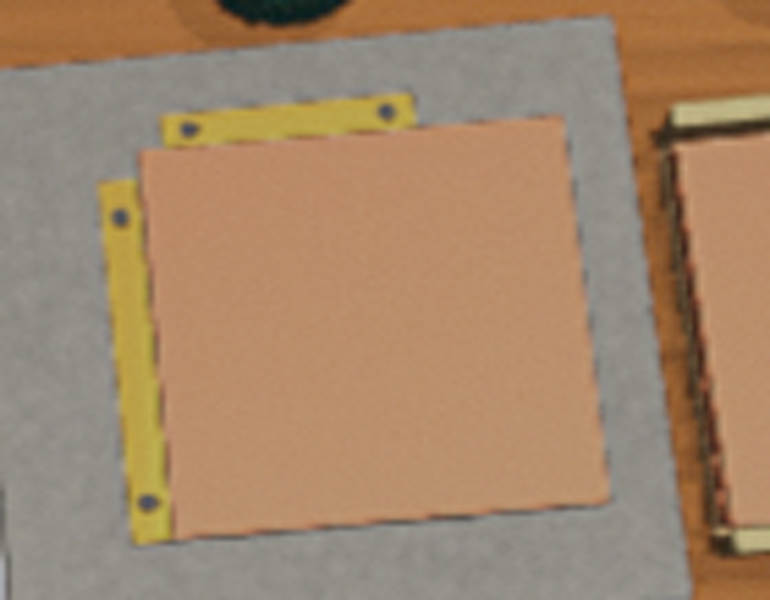

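View pics/t15s.png

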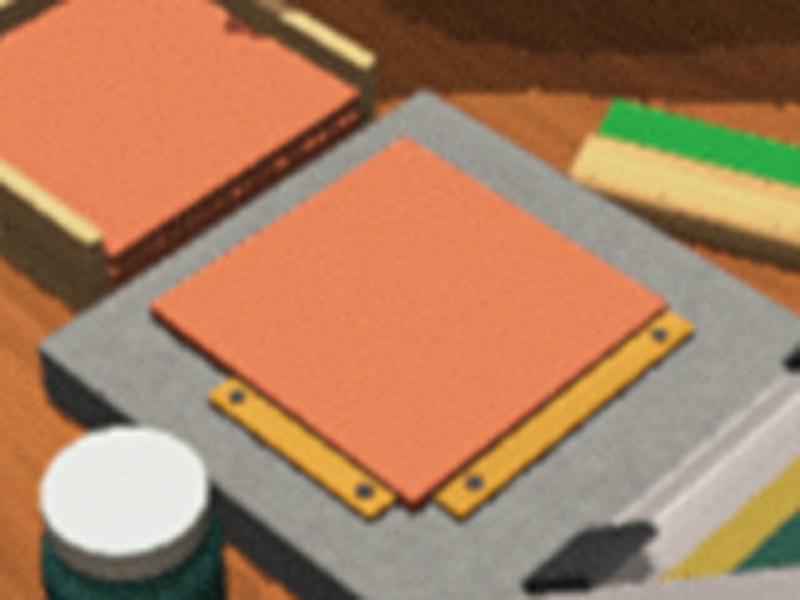

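Run:
```python
from h import *
P=lambda l,z:[ray('top',(x+.5)/5.5-.5+260,(y+.5)/5-.5+160,z) for x,y in l]
th,t,r=rigid([(75,75),(75,-75),(-75,-75),(-75,75)],P([(140,152),(563,117),(608,501),(176,540)],43));print(tost(t),np.degrees(th-TH),r.round(1).tolist())
im=np.load('top15.npy')
save('t16.png',cv2.resize(im[170:275,272:350],None,fx=7.5,fy=5.6,interpolation=cv2.INTER_CUBIC))
# strips only, this crop
th,t,r=rigid([(89,65),(89,-25),(65,89),(-75,89)],P([(161,116),(412,95),(98,183),(135,544)],39));print('strip fit',t,th,tost(t),r.round(1).tolist())
```

```text
[-0.57997756 -0.89089123] -0.30014845697322484 [[-0.6, -0.7], [-0.8, 0.4], [1.0, 1.4], [0.4, -1.0]]
strip fit [567.55902779  61.12617475] 0.0794491467301652 [-0.16244369 -0.41278761] [[0.1, -0.3], [-0.8, 0.7], [-0.1, 0.1], [0.9, -0.5]]
```

View pics/t16.png

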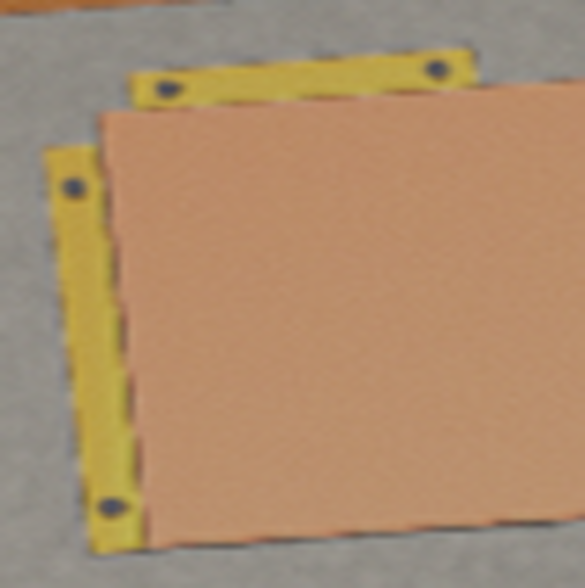

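The tile looks seated on both strips. I'll check with a sub-pixel line fit of the edges before deciding whether another nudge is needed.

Run:
```python
from h import *
ims=[grab_frame('top')[0].astype(float) for _ in range(4)]
im=np.mean(ims,0)
sat=im[:,:,0]-im[:,:,2]; 
rg=im[:,:,0]-im[:,:,1]   # tile: high ; strip: lower; base 0
K=get_calibration('top')
def project(p,z):
    T=np.linalg.inv(K['pose']);w=ST+RS@np.array(p);c=T[:3,:3]@np.array([w[0],w[1],z])+T[:3,3];I=K['intrinsics']
    return np.array([I[0,0]*c[0]/c[2]+I[0,2],I[1,1]*c[1]/c[2]+I[1,2]])
def edge(ch,p0,p1,n,z,half=6,N=25,skip=0.08,thr=None):
    # find edge offset (mm along n) at samples from p0 to p1
    out=[]
    for a in np.linspace(skip,1-skip,N):
        b=np.array(p0)*(1-a)+np.array(p1)*a
        s=np.arange(-half,half+.01,.1)
        q=np.array([project(b+np.array(n)*k,z) for k in s],np.float32)
        v=cv2.remap(ch.astype(np.float32),q[:,0:1],q[:,1:2],cv2.INTER_LINEAR).ravel()
        lo,hi=v[:20].mean(),v[-20:].mean();t=(lo+hi)/2
        i=np.argmax(v<t) if lo>hi else np.argmax(v>t);out.append(s[i])
    o=np.array(out);x=np.linspace(skip,1-skip,N)-.5
    k=np.polyfit(x,o,1);return 'mid %.2f  slope over length %.2f  resid %.2f'%(k[1],k[0],np.std(o-np.polyval(k,x)))
print('tile +y', edge(rg,(-70,75),(60,75),(0,1),43))
print('tile -y', edge(rg,(-70,-75),(70,-75),(0,-1),43))
print('tile +x', edge(rg,(75,-20),(75,60),(1,0),43))
print('tile -x', edge(rg,(-75,-70),(-75,70),(-1,0),43))
print('endstrip outer', edge(sat,(-75,89),(65,89),(0,1),39))
print('sidestrip outer', edge(sat,(89,-25),(89,65),(1,0),39))
```

```text
tile +y mid -0.71  slope over length -1.12  resid 0.45
tile -y mid 0.50  slope over length 0.78  resid 0.22
tile +x mid -0.25  slope over length 0.18  resid 0.50
tile -x mid 0.33  slope over length -0.82  resid 0.34
endstrip outer mid -0.58  slope over length 0.39  resid 1.61
sidestrip outer mid -0.26  slope over length -0.10  resid 1.72
```

Relative to the strips, the tile is home to about 0.1 mm in both directions. Its yaw error is about 0.3–0.5°, within the 1.4° allowed. The arm is clear, so I'll check the jar, pot and stack once more and hand in.

Run:
```python
from h import *
a=np.load('top0.npy').astype(float);b=grab_frame('top')[0].astype(float)
for n,(r,c) in {'jar':((120,168),(290,332)),'pot':((110,160),(390,440))}.items():
    A=cv2.cvtColor(a[r[0]:r[1],c[0]:c[1]].astype('uint8'),6).astype(np.float32);B=cv2.cvtColor(b[r[0]:r[1],c[0]:c[1]].astype('uint8'),6).astype(np.float32)
    print(n,cv2.phaseCorrelate(A,B,cv2.createHanningWindow(A.shape[::-1],cv2.CV_32F)))
s=state();print(s['time'],s['contact_force'],s['tcp_pos'],s['joint_velocities'].round(3))
print(job.job_done())
```

```text
jar ((0.5540242088572995, -0.0014629456860646428), 0.9324369512222431)
pot ((-0.08204758246650812, 0.049975082621568134), 0.9682550342559815)
27.1 [-0.14687955  0.27238569 -0.67897758] [ 414.63730511 -167.49593922  118.92747022] [ 0.     0.002  0.002  0.    -0.001 -0.003]
the job is handed in; nothing more can be done
None
```

The top tile is drawn off the stack and lies on the base against both brass strips, and the job was handed in at 27.1 s of 72. No verdict was reported.

**How it went:**
- **Drag:** On the first pull, at about 11 N, the fingertips slipped after roughly 15 mm. I pressed again at the tile's centre and dragged it off at 13–17 N.
- **Pushes:** I finished with edge pushes in +y and then +x, peaking at about 9 N.
- **Close call:** one press read 23.8 N, just under the 25 N limit. It was the highest reading I saw, but readings come only at the end of each call.

**Last checks:**
- **Position:** measured from the top camera, the tile is about 0.3–0.6 mm short of home. The strips' outer edges showed the same offset, so it sits against both to about 0.1 mm, though those strip fits were noisy (1.6–1.7 mm scatter).
- **Angle:** it is off square by about -0.3 to -0.5°, within the 1.4° allowed. My station angle estimates disagreed by about 0.24°.
- **Flatness:** judged only by eye and from the fingertip height when it dropped onto the base.
- **Other objects:** the jar and pot showed no shift beyond about 1 mm. The lower tiles looked unmoved by eye only; I did not measure them.
- **Arm:** it was clear of everything, with no contact force.

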